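Tuck the flashing under the lapped shingle and hold it flat

TASK

On the museum workshop bench, take the aluminium flashing strip by its standing seam and slide its long flat front edge about 30 mm under the loose red-brown shingle of the roof sample panel, centred on that shingle and square to it, without lifting the shingle. Then press the flashing down, squashing the springy black seal, until it lies flat on the roof board, and finish while still holding it pressed flat there; leave the bottles, jar and brush where they are.

Things in the scene. Friction and masses are not known exactly. Their poses are not given: they have to be found in the camera images.
- flashing: Loose bare-aluminium plate 115 (x) x 110 (y) x 3 mm, 0.11 to 0.22 kg, with an upright folded seam 10 mm thick (x), 110 mm long (y), 30 mm high on top, to grip. Origin on the plate's underside below the middle of the seam; z up; x points to the front edge (to be tucked), 95 mm ahead; rear edge 20 mm behind. Starts flat on the bench beside the panel, front edge roughly away from the robot.
- flashing_front (a point): Middle of the flashing's front edge, on its underside.
- seam_top (a point): Middle of the top of the standing seam, 33 mm above the flashing's underside.
- panel: Roof sample, fixed: wooden board 240 (x) x 260 (y) x 18 mm with lapped shingles on its far half. Origin at the centre of the board's underside, on the bench; x points up the roof, roughly away from the robot; z up. Fixed brown shingles flank the loose red-brown one (beyond 79 mm either side of the middle); an upper course, at most 32 mm above the board, covers its head.
- pocket (a point): Point on the board's top surface (18 mm above the bench) straight below the middle of the loose shingle's free near edge, 30 mm up the roof (+x) from the panel's centre; axes as the panel's. The mouth to tuck into is the 14 mm gap above this point; a batten closes it 71 mm in.
- shingle (a joint): Hinge at the head of the loose red-brown shingle, 150 mm wide (y), 85 mm long (x), 7 mm thick (rad): 0 lying down, positive when its near edge is lifted (0.06 is 5 mm). Lying down, its underside is 14 mm above the board at the near edge, falling evenly to 9 mm at the head. About 1 N under its edge lifts it.
- seal (a joint): Springy black strip 30 (x) x 130 (y) mm on the board, its middle 65 mm short of the shingle's near edge (panel x = -35 mm), right below the seam when the flashing is tucked 30 mm. It stands 4 mm above the board: 0 free, 0.004 m pressed flush with the board. It begins to give at about 4 N and is fully down at about 8 N; then the flashing meets the hard board.
- amber_bottle: Bystander: amber bottle with white cap, 54 mm wide, 115 mm tall; origin at its underside.
- blue_cap_jar: Bystander: clear glass jar with blue cap, 60 mm wide, 95 mm tall; origin at its underside.
- dust_brush: Bystander: brush with wooden handle lying on the bench, 200 mm long; origin near its middle.
- ink_bottle: Bystander: small square blue ink bottle with white cap, 36 mm wide, 52 mm tall; origin at its underside.
Mind the look-alikes: they are no part of the job. Several things look just like the flashing: the one meant starts nearest to the robot's base.

How it is judged (in metres and radians):
On the way:
1. the front edge is 20 to 45 mm under the loose shingle, centred and square (x of flashing_front in the frame of pocket between 0.02 and 0.045 m and y of flashing_front in the frame of pocket between -0.015 and 0.015 m and angle between the x axis of flashing and the x axis of panel, either way round below 0.12 rad and z of flashing_front in the frame of pocket between -0.003 and 0.013 m), for 0.1 s.
At the end, for the whole second after the job is handed in: Fingers still bear on the flashing (over 2 N); front edge 20 to 45 mm under the loose shingle, centred within 15 mm, square within 0.12 rad; front edge and seam foot within 2.5 mm of the board; seal down over 2.5 mm; shingle lifted under 0.06 rad; flashing at rest (x of flashing_front in the frame of pocket between 0.02 and 0.045 m and y of flashing_front in the frame of pocket between -0.015 and 0.015 m and angle between the x axis of flashing and the x axis of panel, either way round below 0.12 rad and z of flashing_front in the frame of pocket between -0.003 and 0.0025 m and z of flashing in the frame of pocket below 0.0025 m and value of joint seal above 0.0025 m and value of joint shingle below 0.06 rad and contact force between the fingers and flashing above 2 N and linear speed of flashing below 0.02 m/s); the arm keeps its last pose, push and grip.
It fails at once if the loose shingle was lifted more than 5 mm at its edge (value of joint shingle above 0.06 rad).
It fails at once if the amber bottle was moved more than 30 mm (distance of amber_bottle from where it was at the start of the episode above 0.03 m).
It fails at once if the glass jar was moved more than 30 mm (distance of blue_cap_jar from where it was at the start of the episode above 0.03 m).
It fails at once if the brush was moved more than 30 mm (distance of dust_brush from where it was at the start of the episode above 0.03 m).
It fails at once if the ink bottle was moved more than 30 mm (distance of ink_bottle from where it was at the start of the episode above 0.03 m).
It also fails if it takes over 42 s, if anything falls off the work surface, if the arm or the gripper's body presses on something with over 40 N, if the wrist force passes 120 N, or if a joint passes its speed limit or range.

ROBOT

A 6-joint arm with a two-finger parallel gripper is mounted at the origin on the work surface. World frame = base frame: x ahead of the robot, y to its left, z up, the work surface at z = 0. Lengths are in m, angles in degrees, forces in N, time in s.
With the tool pointing down it reaches from about 0.4 to 0.825 m from the base axis. Payload 7 kg.
Tool frame: the origin (TCP) lies midway between the tips of the shut fingers; the grasp point (between the pads) lies 19 mm behind it; z points along the fingers, y is the line along which they close (so a half turn about z gives the same grasp; the last joint's range is limited). The gripper opens to 88 mm and grips with 3 to 60 N. Pads are 19 mm wide; open, the fingers measure 130 mm over their backs; the gripper's body (78 mm by 193 mm) begins 47 mm behind the grasp point.
Start: joints at [87.897, 20.546, 0.682, 0, -70.136, -16.507], TCP at [0.215, 0.64, 0.227] pointing down, gripper open.
Joint ranges: [-176.03, 176.03], [-82.01, 121.73], [-58.28, 71.71], [-173.87, 95.51], [-174.79, -0.11], [-173.66, 173.66]. Speed limits (degrees/s): [136.94, 136.94, 172.46, 180, 180, 180].

INTERFACE

Orientations are given as [roll, pitch, yaw] about the fixed x, y, z axes, in that order (R = Rz(yaw) Ry(pitch) Rx(roll)).
In Python, from plant import telemetry, viewer, workorder gives the robot as it stands. The module is installed in compiled form; this text tells all that it offers.
- The arm moves only by the tool carry_out, never from a script. Its argument "rows" is a list of rows, each a list of 6 numbers: the shift along the tool's x, y, z in m, then the turn, a rotation vector about the tool's x, y, z in rad. In form: [[tx, ty, tz, ax, ay, az], ...]. A call has 1 to 8 rows; each row is the pose to reach, as a shift and turn from the pose commanded when the call began, along the tool's axes at that moment; what a row does not reach only later rows make up. A row lasts 1/8 s, in which the tool goes at most 62.5 mm and 10.7 degrees, less where a joint would pass 70% of its speed; a pose out of reach is approached as far as the arm can. A call with a gripper value outside its range is refused whole. "grip" is the gripper's target within -1 to 1 (fully open at 1, half-way at 0, shut at -1), set as the call begins (left out, the last holds). The fingers move at their own pace and stop on an object; the grip force is fixed at half the most. Time passes only in rows, so rows that repeat a pose let the fingers close. It gives the time, the measured TCP pose, the force, the opening and the grip force at its end, in the units of the state.
- telemetry.get_obs(): the state, without advancing time (a new reading comes with each control period).
- viewer.snapshot(name): name is "side" or "top"; returns the picture (400x640x3 uint8, red, green, blue); there is no depth.
- viewer.camera_info(name): a dict with "intrinsics" (3x3 intrinsics, pixels), "extrinsics" (4x4, takes a point from camera to world coordinates). Camera axes: x right, y down, z forward; pixel columns grow to the right and rows downward; lengths in m; the calibration is good to about 2 mm. A picture is of the moment at which its call begins. camera_info takes no time and is no camera call.
- workorder.close_job(): hands the job in; it is judged then, once.
The state is a dict: "clock": time; "joint_pos": joint angles; "qvel": joint speeds; "tau": joint torques, N m; "tool_pos": TCP position; "orientation": TCP orientation; "force": force on the tool from outside, world axes, zero at the start; "moment": the same for the moment, N m; "opening": finger opening in m; "gripper_force": force on a finger pad.
Only numpy, scipy, OpenCV 4.12 (cv2) and the standard library are available. Lean on these libraries where they do the work, as an engineer would, in place of code of your own. Each camera call takes 0.05 s, during which the arm holds its last target. There are 200 camera calls.

## Working session

There is one attempt and no reset: what is moved stays moved. The work goes in short steps, Python scripts to look and compute and a tool call to move; the robot and the scene stay as the last step left them, time stands still between calls to the robot, and variables do not carry over. Pictures are saved under pics/ and viewed, at most 10 in all, crops included, and the job is handed in when it is done.

Besides the shell and the picture viewer there is one more tool, called after "Emit:" as name(argument=value, ...), one argument or row to a line, values as JSON. carry_out: Moves the arm, as the interface text tells. Its arguments: {"type":"object","properties":{"rows":{"type":"array"},"grip":{"type":"number"}},"required":["rows"]}

```bash
mkdir -p pics
python3 - <<'E'
from plant import telemetry, viewer
import cv2
for n in("top","side"):
    cv2.imwrite(f"pics/{n}0.png",viewer.snapshot(n)[:,:,::-1])
    c=viewer.camera_info(n);print(n,c["intrinsics"],c["extrinsics"])
print(telemetry.get_obs())
E
```

```text
top [[499.99593539   0.         323.9024271 ]
 [  0.         499.99593539 199.18209129]
 [  0.           0.           1.        ]] [[-0.01232342 -0.98000888  0.19857172  0.3310309 ]
 [-0.99990456  0.01331793  0.00367345 -0.02197067]
 [-0.00624458 -0.1985075  -0.98007948  1.53123943]
 [ 0.          0.          0.          1.        ]]
side [[481.05359006   0.         331.42903179]
 [  0.         481.05359006 198.59472929]
 [  0.           0.           1.        ]] [[ 0.95356703 -0.21609123  0.20979632  0.37174364]
 [-0.30117774 -0.68733117  0.66095978 -0.80950984]
 [ 0.00137194 -0.69345544 -0.72049821  0.95415015]
 [ 0.          0.          0.          1.        ]]
{'clock': 0.1, 'joint_pos': array([ 8.78971609e+01,  2.05885757e+01,  6.37224940e-01, -1.85882662e-02,
       -7.01342976e+01, -1.65071609e+01]), 'qvel': array([-0.02999769, -0.07347927,  0.15516508,  0.05551006, -0.08734379,
        0.07549879]), 'tau': array([-1.79305891e-03, -5.84162343e+01,  2.93750167e+01,  7.01559797e+00,
        1.01114748e-02, -4.79891276e-05]), 'tool_pos': array([0.21528673, 0.63927622, 0.22568598]), 'orientation': array([ 1.79912916e+02, -7.58349086e-03, -1.86163239e+01]), 'force': array([-0.35062303, -0.76167525, -0.24052315]), 'moment': array([-0.03417591,  0.05203672,  0.0721193 ]), 'gripper_force': 0.0, 'opening': 0.08793437856268023}
```

View pics/top0.png

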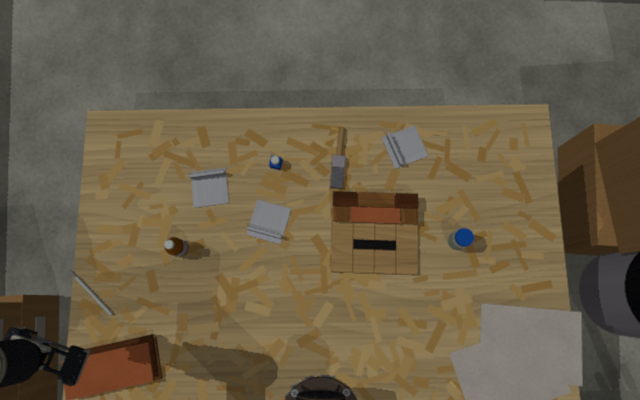

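View pics/side0.png

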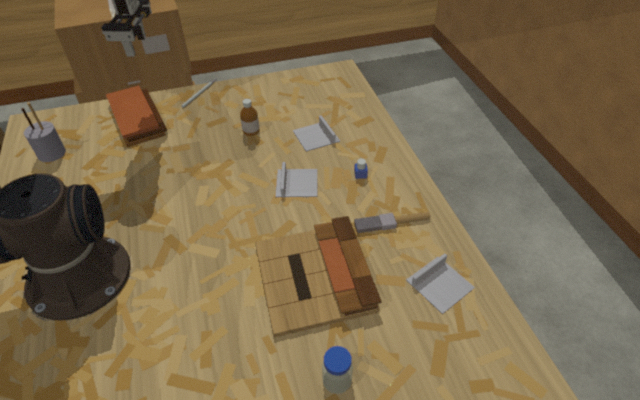

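The top view shows the target flashing at about (270,221), with its seam at (266,238). The panel runs from (331,193) to (419,274), with the red shingle at (375,215) and the seal at (374,244). The decoys are at (209,188) and (405,147), the amber bottle at (174,246), the ink bottle at (276,162), the jar at (463,238) and the brush at (339,160). The side view shows the target flashing at (298,183).

Run:
```python
import cv2
a=cv2.imread("pics/top0.png")[180:285,235:430]
cv2.imwrite("pics/tc.png",cv2.resize(a,None,fx=4,fy=4,interpolation=cv2.INTER_CUBIC))
a=cv2.imread("pics/side0.png")[155:340,245:390]
cv2.imwrite("pics/sc.png",cv2.resize(a,None,fx=3.2,fy=3.2,interpolation=cv2.INTER_CUBIC))
```

```text
(no output)
```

View pics/tc.png

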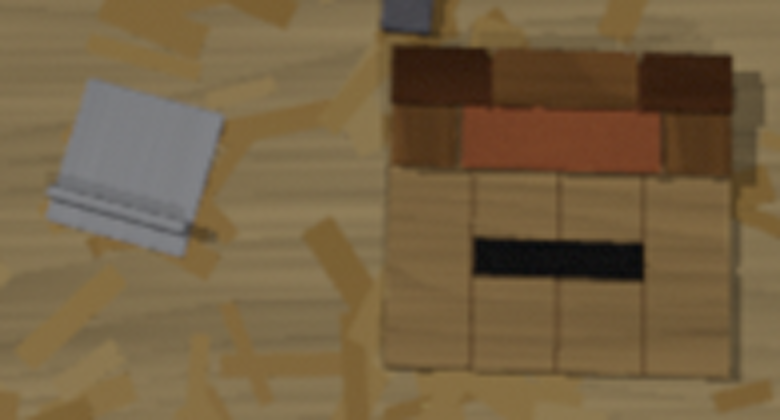

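View pics/sc.png

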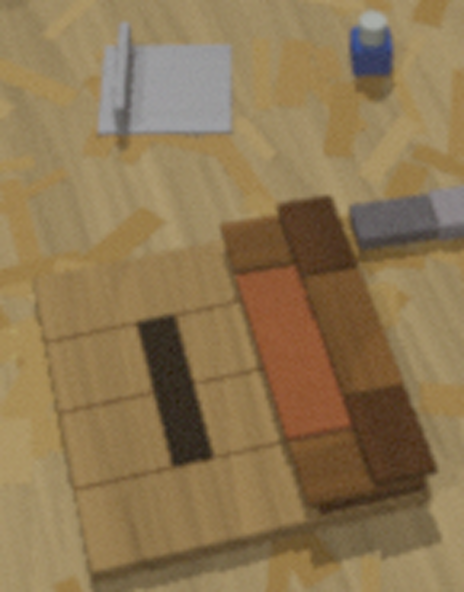

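```bash
cat > h.py <<'E'
import numpy as np, cv2
from plant import viewer
from scipy.optimize import least_squares
CI={n:viewer.camera_info(n) for n in("top","side")}
def proj(n,P):
    T=np.linalg.inv(CI[n]["extrinsics"]);p=(T[:3,:3]@np.atleast_2d(P).T+T[:3,3:]);u=CI[n]["intrinsics"]@p
    return (u[:2]/u[2]).T
def place(v,L,z0=0):  # v = x,y,yaw(rad)
    c,s=np.cos(v[2]),np.sin(v[2]);L=np.atleast_2d(L)
    return np.c_[v[0]+c*L[:,0]-s*L[:,1],v[1]+s*L[:,0]+c*L[:,1],L[:,2]+z0]
def fit(obs,v0,z0=0,free_z=False): # obs: list (cam,pixel,local)
    f=lambda v:np.concatenate([(proj(n,place(v,l,v[3] if free_z else z0))-p).ravel() for n,p,l in obs])
    r=least_squares(f,list(v0)+([z0] if free_z else []),loss="soft_l1",x_scale=[.01,.01,.05]+([.01] if free_z else []))
    return r.x,f(r.x).reshape(-1,2)
E
cat > m.py <<'E'
from h import *
t=lambda x,y:(np.array([x,y])+.5)/4-.5+[235,180]
s=lambda x,y:(np.array([x,y])+.5)/3.2-.5+[245,155]
F=[("top",t(92,79),[.095,.055,.003]),("top",t(224,115),[.095,-.055,.003]),("top",t(47,219),[-.02,.055,.003]),("top",t(184,255),[-.02,-.055,.003]),
("side",s(231,45),[.095,.055,.003]),("side",s(231,131),[.095,-.055,.003]),("side",s(98,132),[-.02,-.055,.003]),("side",s(124,22),[0,.055,.033])]
P=[("top",t(384,368),[-.12,.13,.018]),("top",t(729,378),[-.12,-.13,.018])]
for q,l in zip([(474,238),(644,243),(643,280),(473,274)],[(-.02,.065),(-.02,-.065),(-.05,-.065),(-.05,.065)]):P.append(("top",t(*q),[*l,.022]))
for q,l in zip([(177,315),(212,458),(173,466),(138,322)],[(-.02,.065),(-.02,-.065),(-.05,-.065),(-.05,.065)]):P.append(("side",s(*q),[*l,.022]))
P+=[("side",s(38,283),[-.12,.13,.018]),("side",s(92,572),[-.12,-.13,.018]),("side",s(237,275),[.03,.075,.039]),("side",s(290,438),[.03,-.075,.039]),
("top",t(460,168),[.03,.075,.039]),("top",t(660,174),[.03,-.075,.039])]
for nm,O,v0 in(("flash",F,(.5,.1,-.26)),("panel",P,(.5,-.15,0))):
    v,r=fit(O,v0);print(nm,v,np.degrees(v[2]));print(r.round(1).tolist())
    for c in("top","side"):
        v,r=fit([o for o in O if o[0]==c],v0);print(c,v)
E
python3 m.py
```

```text
flash [ 0.5377329   0.16540446 -0.28188236] -16.150669561032736
[[-0.4, -0.4], [0.4, -0.2], [-0.0, -0.1], [-0.0, 0.3], [-0.1, -0.1], [-0.0, -0.0], [-0.2, 0.4], [-0.0, -0.1]]
top [ 0.53733012  0.16537124 -0.28015804]
side [ 0.53805641  0.16552411 -0.28400596]
panel [ 0.53151678 -0.16950654 -0.04644896] -2.661329206268774
[[0.1, -0.7], [0.7, -0.2], [0.1, -0.8], [0.5, -0.6], [0.7, 0.0], [0.1, 0.1], [-0.5, -0.8], [0.8, -0.9], [-0.1, -0.4], [-0.5, -0.5], [-1.9, -1.8], [-0.5, 0.4], [-0.4, 0.1], [-0.9, 0.0], [0.9, -0.6], [0.7, -0.4]]
top [ 0.53030964 -0.16779786 -0.04155539]
side [ 0.53230676 -0.17098604 -0.04988235]
```

```bash
cat > mv.py <<'E'
import numpy as np,sys
from plant import telemetry
from scipy.spatial.transform import Rotation as R
np.set_printoptions(suppress=True,precision=4)
def row(pos,yaw):
    o=telemetry.get_obs();A=R.from_euler("xyz",o["orientation"],degrees=True)
    B=R.from_euler("xyz",[180,0,yaw],degrees=True)
    print("t",o["clock"],"pos",o["tool_pos"],"rpy",o["orientation"],"F",o["force"],"open",o["opening"],"grip",o["gripper_force"])
    print("row",A.inv().apply(np.array(pos)-o["tool_pos"]),(A.inv()*B).as_rotvec())
if __name__=="__main__":
    a=list(map(float,sys.argv[1:]));row(a[:3],a[3])
E
python3 mv.py .538 .1655 .1 -106.15
```

```text
t 0.1 pos [0.2153 0.6393 0.2257] rpy [179.9129  -0.0076 -18.6163] F [-0.3506 -0.7617 -0.2405] open 0.08793437856268023 grip 0.0
row [0.4571 0.3458 0.1263] [ 0.0011 -0.0013  1.5278]
```

Emit:
carry_out(
  rows=[
    [0.05,0.038,0,0,0,0.17],
    [0.1,0.076,0,0,0,0.34],
    [0.15,0.114,0,0,0,0.51],
    [0.2,0.152,0,0,0,0.68],
    [0.25,0.19,0,0,0,0.85],
    [0.3,0.228,0,0,0,1.02],
    [0.35,0.266,0,0,0,1.19],
    [0.4,0.304,0,0,0,1.36],
  ],
  grip=1,
)

```text
clock: 1.1
tool_pos: [0.4968, 0.2241, 0.2266]
orientation: [-180.0, 0.0, -96.8]
force: [1.0, 0.9, 0.4]
opening: 0.0877
gripper_force: 0.0
```

```bash
python3 mv.py .538 .1655 .1 -106.15
```

```text
t 1.1 pos [0.4968 0.2241 0.2266] rpy [-179.9992    0.01    -96.8351] F [1.0428 0.9168 0.404 ] open 0.08772519483778853 grip 0.0
row [ 0.0533 -0.0479  0.1266] [0.     0.0002 0.1626]
```

Emit:
carry_out(
  rows=[
    [0.0533,-0.0479,0.03,0,0,0.1626],
    [0.0533,-0.0479,0.07,0,0,0.1626],
    [0.0533,-0.0479,0.12,0,0,0.1626],
    [0.0533,-0.0479,0.15,0,0,0.1626],
    [0.0533,-0.0479,0.15,0,0,0.1626],
    [0.0533,-0.0479,0.15,0,0,0.1626],
  ],
)

```text
clock: 1.85
tool_pos: [0.5384, 0.168, 0.0777]
orientation: [-179.9, 0.0, -105.8]
force: [0.8, -0.3, 0.7]
opening: 0.0878
gripper_force: 0.0
```

```bash
python3 mv.py .538 .1655 .008 -106.15
```

```text
t 1.85 pos [0.5384 0.168  0.0777] rpy [-179.9406    0.0378 -105.814 ] F [ 0.8352 -0.3077  0.691 ] open 0.08784446281136918 grip 0.0
row [ 0.0025 -0.0002  0.0697] [-0.001   0.0007  0.0059]
```

Emit:
carry_out(
  rows=[
    [0.0025,0,0.03,0,0,0.006],
    [0.0025,0,0.055,0,0,0.006],
    [0.0025,0,0.066,0,0,0.006],
    [0.0025,0,0.069,0,0,0.006],
    [0.0025,0,0.069,0,0,0.006],
  ],
)

```text
clock: 2.48
tool_pos: [0.5376, 0.1656, 0.0085]
orientation: [-179.9, 0.1, -106.2]
force: [1.0, -0.6, 0.6]
opening: 0.0873
gripper_force: 0.0
```

Emit:
carry_out(
  rows=[
    [0,0,0,0,0,0],
    [0,0,0,0,0,0],
    [0,0,0,0,0,0],
    [0,0,0,0,0,0],
    [0,0,0,0,0,0],
    [0,0,0,0,0,0],
    [0,0,0,0,0,0],
    [0,0,0,0,0,0],
  ],
  grip=-1,
)

```text
clock: 3.48
tool_pos: [0.537, 0.1651, 0.0076]
orientation: [-180.0, -0.0, -106.2]
force: [1.9, -1.6, -0.7]
opening: 0.0132
gripper_force: 1.5
```

```bash
python3 mv.py .538 .1655 .09 -106.15
```

```text
t 3.475 pos [0.537  0.1651 0.0076] rpy [-179.9976   -0.0001 -106.1897] F [ 1.8912 -1.6281 -0.6556] open 0.013198566887502806 grip 1.4878365397453308
row [-0.0006 -0.0008 -0.0824] [-0.     -0.     -0.0007]
```

Emit:
carry_out(
  rows=[
    [0,0,0,0,0,0],
    [0,0,0,0,0,0],
    [0,0,0,0,0,0],
    [0,0,0,0,0,0],
  ],
)

```text
clock: 3.98
tool_pos: [0.537, 0.1652, 0.0076]
orientation: [-180.0, 0.0, -106.2]
force: [0.3, -0.0, -1.2]
opening: 0.0097
gripper_force: 30.0
```

Emit:
carry_out(
  rows=[
    [0,0,-0.01,0,0,0],
    [0,0,-0.03,0,0,0],
    [0,0,-0.055,0,0,0],
    [0,0,-0.08,0,0,0],
    [0,0,-0.08,0,0,0],
    [0,0,-0.08,0,0,0],
  ],
)

```text
clock: 4.72
tool_pos: [0.5364, 0.1649, 0.0871]
orientation: [180.0, -0.0, -106.2]
force: [0.2, 0.1, -3.2]
opening: 0.0099
gripper_force: 30.0
```

Run:
```python
import numpy as np
from mv import row
from plant import viewer
import cv2
p=np.array([.5315,-.1695]);a=np.radians(-2.6)
t=p+(-.100)*np.array([np.cos(a),np.sin(a)]);row([*t,.09],-92.6)
x=cv2.resize(viewer.snapshot("side")[120:230,240:360],None,fx=4,fy=4,interpolation=cv2.INTER_CUBIC)
cv2.imwrite("pics/lift.png",x[:,:,::-1])
```

```text
t 4.725 pos [0.5364 0.1649 0.0871] rpy [ 179.9588   -0.0162 -106.2088] F [ 0.2208  0.1121 -3.1741] open 0.009942563487859464 grip 29.99981850385666
row [ 0.346   0.0085 -0.0028] [ 0.0007 -0.0002 -0.2375]
```

View pics/lift.png

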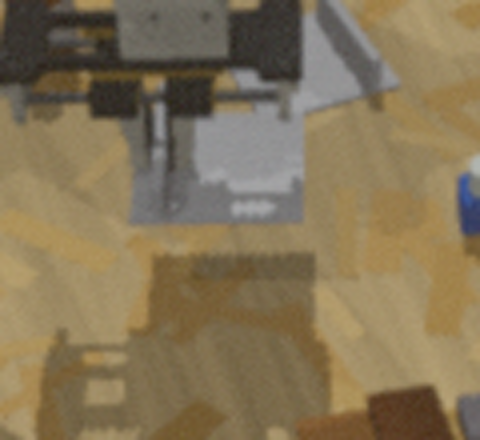

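The flashing hangs level in the fingers, with its near edge from (130,222) to (303,222) in the crop. Next I carry it to the panel.

Emit:
carry_out(
  rows=[
    [0.04,0.001,-0.003,0,0,-0.03],
    [0.09,0.002,-0.003,0,0,-0.06],
    [0.14,0.003,-0.003,0,0,-0.1],
    [0.19,0.005,-0.003,0,0,-0.14],
    [0.24,0.006,-0.003,0,0,-0.18],
    [0.29,0.007,-0.003,0,0,-0.21],
    [0.33,0.008,-0.003,0,0,-0.2375],
    [0.346,0.0085,-0.003,0,0,-0.2375],
  ],
)

```text
clock: 5.78
tool_pos: [0.4307, -0.1664, 0.0896]
orientation: [179.9, -0.0, -92.7]
force: [-0.1, 0.7, -2.8]
opening: 0.0098
gripper_force: 30.0
```

Emit:
carry_out(
  rows=[
    [0,0,0,0,0,0],
    [0,0,0.015,0,0,0],
    [0,0,0.03,0,0,0],
    [0,0,0.04,0,0,0],
    [0,0,0.04,0,0,0],
  ],
)

```text
clock: 6.4
tool_pos: [0.432, -0.1642, 0.0498]
orientation: [179.9, -0.0, -92.5]
force: [0.4, -0.7, -1.2]
opening: 0.0097
gripper_force: 30.0
```

Run:
```python
import numpy as np
from mv import row
from plant import viewer
import cv2
p=np.array([.5315,-.1695]);a=np.radians(-2.6)
t=p+(-.100)*np.array([np.cos(a),np.sin(a)]);row([*t,.0313],-92.6)
x=cv2.resize(viewer.snapshot("side")[215:340,245:390],None,fx=4,fy=4,interpolation=cv2.INTER_CUBIC)
y=cv2.resize(viewer.snapshot("top")[185:295,320:430],None,fx=4.5,fy=4.5,interpolation=cv2.INTER_CUBIC)
cv2.imwrite("pics/s2.png",x[:,:,::-1])
cv2.imwrite("pics/t2.png",y[:,:,::-1])
```

```text
t 6.4 pos [ 0.432  -0.1642  0.0498] rpy [179.8914  -0.0101 -92.5392] F [ 0.3691 -0.6946 -1.2018] open 0.009727711373799802 grip 29.999909698963165
row [0.0007 0.0003 0.0185] [ 0.0019 -0.0002  0.0011]
```

View pics/s2.png

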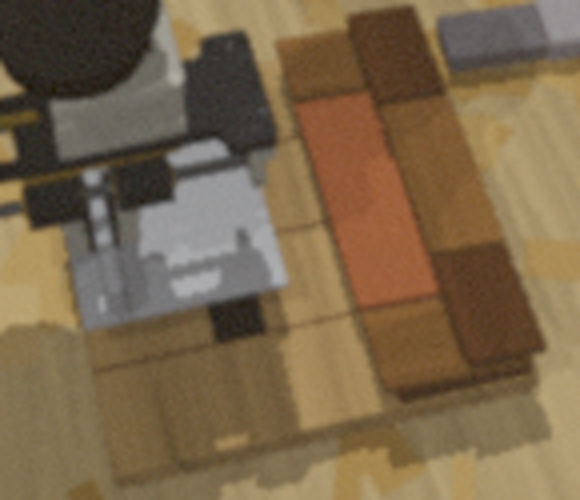

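View pics/t2.png

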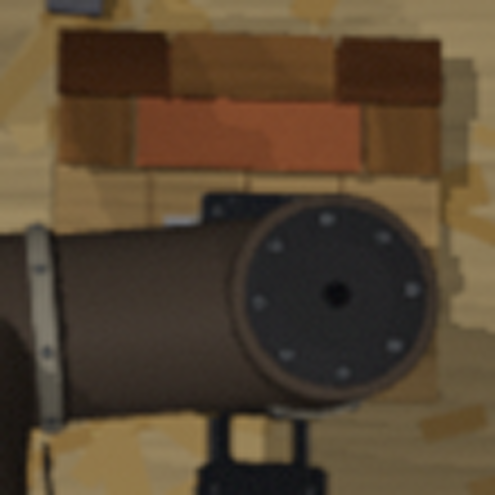

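The side crop shows the held plate's near side running from (83,330) to (287,287). The shingle's near edge runs from (298,107) to (361,308). In the top view the arm hides the flashing.

```bash
python3 - <<'E'
from h import *
s=lambda x,y:(np.array([x,y])+.5)/4-.5+[245,215]
v=[.432,-.1642,np.radians(-2.54)]
for l,q in(([.095,-.055,.003],(287,287)),([-.02,-.055,0.0],(83,330)),):
    print(proj("side",place(v,l,.0422)),s(*q))
# near side edge length along row: solve x,y at z fixed
o=[("side",s(287,287),[.095,-.055,.003]),("side",s(84,328),[-.02,-.055,.003])]
print(fit(o,v,.0422))
p=[.5315,-.1695,np.radians(-2.66)]
for l,q in(([.03,.075,.039],(298,107)),([.03,-.075,.039],(361,308))):print(proj("side",place(p,l)),s(*q))
E
python3 mv.py .4316 -.165 .0313 -92.6
```

```text
[[317.03390252 285.65308497]] [316.375 286.375]
[[266.16359663 297.84799731]] [265.375 297.125]
(array([ 0.43220714, -0.16326478, -0.06974005]), array([[ 0.26450205, -0.06636249],
       [-0.25951139,  0.04242883]]))
[[318.3205516  240.65498691]] [319.125 241.375]
[[334.37844704 291.53514873]] [334.875 291.625]
t 6.5 pos [ 0.4327 -0.1645  0.0507] rpy [-179.9954   -0.0062  -92.5471] F [ 0.394  -0.0253 -1.0381] open 0.009739204118464784 grip 29.999881982803345
row [0.0006 0.0011 0.0194] [-0.0001 -0.0001  0.0009]
```

Emit:
carry_out(
  rows=[
    [0.0006,0,0.008,0,0,0],
    [0.0006,0,0.016,0,0,0],
    [0.0006,0,0.0194,0,0,0],
    [0.0006,0,0.0194,0,0,0],
    [0.0006,0,0.0194,0,0,0],
  ],
)

```text
clock: 7.12
tool_pos: [0.4324, -0.1654, 0.0313]
orientation: [-180.0, -0.0, -92.6]
force: [-0.4, 0.3, -2.4]
opening: 0.0097
gripper_force: 30.0
```

Run:
```python
import numpy as np
from mv import row
p=np.array([.5315,-.1695]);a=np.radians(-2.6)
t=p+(-.033)*np.array([np.cos(a),np.sin(a)]);row([*t,.0312],-92.6)
```

```text
t 7.125 pos [ 0.4324 -0.1654  0.0313] rpy [-179.9913   -0.0016  -92.5844] F [-0.357   0.2743 -2.374 ] open 0.00974093751318704 grip 29.999585151672363
row [-0.0004 -0.0662  0.0001] [-0.0002 -0.      0.0003]
```

Emit:
carry_out(
  rows=[
    [0,-0.008,0,0,0,0],
    [0,-0.016,0,0,0,0],
    [0,-0.024,0,0,0,0],
    [0,-0.03,0,0,0,0],
    [0,-0.035,0,0,0,0],
    [0,-0.04,0,0,0,0],
  ],
)

```text
clock: 7.88
tool_pos: [0.4725, -0.1672, 0.0311]
orientation: [180.0, -0.0, -92.6]
force: [0.3, 0.5, -2.2]
opening: 0.0096
gripper_force: 30.0
```

Emit:
carry_out(
  rows=[
    [0,-0.005,0,0,0,0],
    [0,-0.01,0,0,0,0],
    [0,-0.015,0,0,0,0],
    [0,-0.02,0,0,0,0],
    [0,-0.026,0,0,0,0],
    [0,-0.026,0,0,0,0],
    [0,-0.026,0,0,0,0],
  ],
)

```text
clock: 8.75
tool_pos: [0.498, -0.1683, 0.031]
orientation: [180.0, 0.0, -92.6]
force: [0.5, -0.2, -2.2]
opening: 0.0098
gripper_force: 30.0
```

Run:
```python
import numpy as np
from mv import row
from plant import viewer
import cv2
p=np.array([.5315,-.1695]);a=np.radians(-2.6)
t=p+(-.033)*np.array([np.cos(a),np.sin(a)]);row([*t,.0256],-92.6)
x=cv2.resize(viewer.snapshot("side")[215:340,245:390],None,fx=4,fy=4,interpolation=cv2.INTER_CUBIC)
cv2.imwrite("pics/s3.png",x[:,:,::-1])
```

```text
t 8.75 pos [ 0.498  -0.1683  0.031 ] rpy [179.9799   0.0028 -92.5911] F [ 0.4994 -0.2007 -2.2291] open 0.009830429940232827 grip 29.999603033065796
row [-0.0004 -0.0005  0.0054] [0.0004 0.     0.0002]
```

View pics/s3.png

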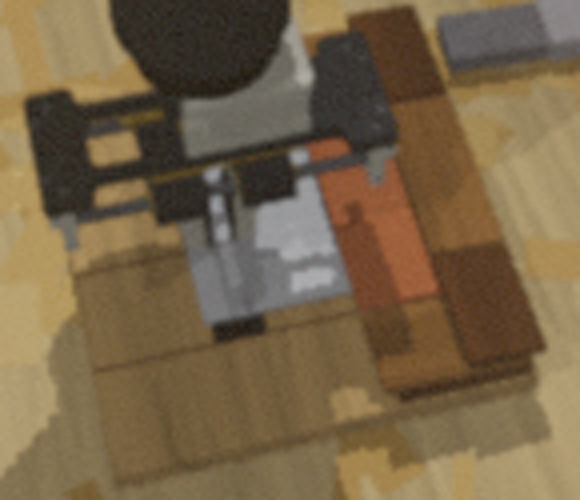

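The plate's front disappears under the red shingle along the edge from about (320,150) to (352,293). The shingle is still lying down. Now I press down in small steps.

Emit:
carry_out(
  rows=[
    [0,0,0.001,0,0,0],
    [0,0,0.002,0,0,0],
    [0,0,0.003,0,0,0],
    [0,0,0.004,0,0,0],
    [0,0,0.004,0,0,0],
    [0,0,0.004,0,0,0],
  ],
)

```text
clock: 9.55
tool_pos: [0.4982, -0.1684, 0.0273]
orientation: [180.0, -0.0, -92.6]
force: [-1.3, 1.8, 4.6]
opening: 0.0097
gripper_force: 30.0
```

Emit:
carry_out(
  rows=[
    [0,0,0.0005,0,0,0],
    [0,0,0.001,0,0,0],
    [0,0,0.0015,0,0,0],
    [0,0,0.0015,0,0,0],
    [0,0,0.0015,0,0,0],
  ],
)

```text
clock: 10.18
tool_pos: [0.4982, -0.1684, 0.0258]
orientation: [180.0, -0.0, -92.6]
force: [-3.5, 1.7, 5.7]
opening: 0.0097
gripper_force: 30.0
```

Emit:
carry_out(
  rows=[
    [0,0,0.0005,0,0,0],
    [0,0,0.001,0,0,0],
    [0,0,0.001,0,0,0],
    [0,0,0.001,0,0,0],
  ],
)

```text
clock: 10.68
tool_pos: [0.4981, -0.1684, 0.0255]
orientation: [-180.0, -0.0, -92.6]
force: [-6.4, 3.7, 14.4]
opening: 0.0097
gripper_force: 30.0
```

Emit:
carry_out(
  rows=[
    [0,0,0.0002,0,0,0],
    [0,0,0.0002,0,0,0],
    [0,0,0.0002,0,0,0],
    [0,0,0.0002,0,0,0],
  ],
)

```text
clock: 11.18
tool_pos: [0.4981, -0.1684, 0.0255]
orientation: [-180.0, -0.0, -92.6]
force: [-7.4, 3.9, 16.7]
opening: 0.01
gripper_force: 30.0
```

Run:
```python
from plant import viewer
import cv2
x=cv2.resize(viewer.snapshot("side")[215:340,245:390],None,fx=4,fy=4,interpolation=cv2.INTER_CUBIC)
cv2.imwrite("pics/s4.png",x[:,:,::-1])
from h import *
v=[.498,-.1684,np.radians(-2.6)]
print((proj("side",place(v,[[-.02,-.055,.003],[.065,-.055,.003]],.018))-[245,215])*4)
p=[.5315,-.1695,np.radians(-2.66)]
print((proj("side",place(p,[[.03,.075,.039],[.03,-.075,.039]]))-[245,215])*4)
```

```text
[[205.00914826 327.63242604]
 [350.97705236 294.6356593 ]]
[[293.28220639 102.61994765]
 [357.51378815 306.14059494]]
```

View pics/s4.png

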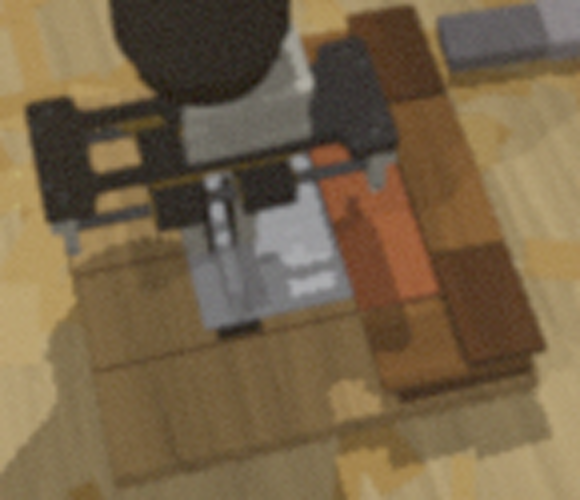

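The plate now lies flat. Its near rear corner is at (205,328) where I predicted (205,328), and it passes under the shingle at about (352,295). The shingle hasn't lifted. I'm handing the job in.

```bash
python3 -c "
from plant import workorder;print(workorder.close_job())"
```

```text
the job is handed in; nothing more can be done
None
```

I handed the job in with the flashing's front edge about 30 mm under the loose shingle, centred and square by my camera fit. It was still gripped and pressed flat on the board with about 17 N; the hand-in gave no verdict.

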